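# Hold a terminal board on the sprung probes of a test jig

### The job

Test the green terminal board: lay it component side up and flat in the nest of the probe jig, its two rows of screw terminals across the jig (either way round), and let go of it. Then pull the jig's orange handle out against its spring until the probes press on the board and the red pointer stands in the green zone of the scale, never so far as to overdrive the probes in the red zone, and finish while still holding the handle there: the program ends with the fingers on the handle and the pointer in the green. Leave the other things on the table where they are.

Things in the scene. Friction and masses are not known exactly. Their poses are not given: they have to be found in the camera images.
- terminal_board: loose green circuit board, 78 mm (its x) by 62 mm (its y), 21 mm tall, 52 g; origin mid underside, z up. Solid board 2 to 4 mm above the origin (on a surface the origin is 2 mm under it). Two rows of screw terminals along x at |y| 22 to 30 mm, 4 to 14 mm up; black module between, top 17 to 21 mm up. Grasp across y at mid length: 62 mm over the board's edges.
- jig: spring-return probe jig, fixed to the table: aluminium base plate x -55 to +135 mm, y +-53 mm, top 14 mm above the table, grey nest block, blue carriage with black probe block behind, orange pull handle in front. Origin on the table under the nest's middle; its x points from handle to carriage, z up. Highest parts: handle 67 mm, carriage and scale 48 mm, rear header 53 mm.
- nest (a point): middle of the nest's grey deck, 30 mm above the table, axes as the jig's. Seated, the board lies flat on the deck, its x along the nest's y (or half turned), its origin 2 mm under this point, 1.5 mm play all round between six black locators that rise 15 mm above the deck, the top 8 mm flared as lead-in. Deck 50 mm in x: the board overhangs it 6 mm front and rear.
- front_stops (a point): mid between the two front stops, on their inner faces, at deck height. Front stops at |y| 26 to 39 mm, 7 mm thick; rear locators 65 mm behind at |y| 32 to 39 mm; side lugs beside the nest. For |y| under 26 mm front and rear are open for fingers beside the board down to 24 mm above the table; with the slide home there are 38 mm free ahead of the board, 31 mm behind (to the probes).
- draw_slide (a joint): how far handle and carriage are pulled out along the jig's -x, m: 0 home, end stop 0.048. Spring back to home about 2.5 N at 0, 8.5 N at 0.039; goes home by itself when let go. Probes reach a seated board at 0.033 to 0.035 and shift it up to 3 mm on to the front stops. Pointer in the green zone 0.0365 to 0.0415, red beyond; from 0.0445 the probes are overdriven.
- handle_grip (a point): middle of the handle's orange grip bar, axes as the jig's, moves with the slide: 13 mm thick in x, 60 mm long in y, 18 mm tall (49 to 67 mm above the table), on a steel post 10 x 14 mm under its middle. At home 76 mm ahead (-x) of the nest's middle. Free in front of it, and 29 mm behind it, down to 22 mm above the table.
- pull_handle: the sliding part of the jig: orange bar and steel post (which the fingers hold at the end), draw bar and carriage in one; origin at home the jig's origin, 76 mm behind and 58 mm under point handle_grip
- pointer (a point): tip of the thin red pointer on the carriage's left (+y) end, over the scale rail's middle, 48 mm above the table; moves with the slide
- green_mark (a point): middle of the 5 mm long green zone on top of the scale rail at the jig's left (+y) side, axes as the jig's; white scale behind it (+x), red ahead (-x). At home the pointer is 39 mm behind it in x.
- probes: row of eight brass sprung probes, 5.5 mm pitch, pointing to -x from the probe block, 34.5 mm above the table, tips 63 mm behind the nest's middle at home; they move with the slide and give up to 9 mm: about 0.5 N at first touch, 0.3 N more per mm. Body origin at home: the jig's origin.
- stepper_1: bystander: small geared stepper motor, 28 x 43 x 32 mm, origin at the middle of its underside; leave it alone
- stepper_2: bystander: second such stepper motor, 28 x 43 x 32 mm, origin at the middle of its underside; leave it alone
- driver_board_1: bystander: small green motor driver board, 32 x 35 x 12 mm, origin at the middle of its underside; leave it alone
- driver_board_2: bystander: second such driver board, 32 x 35 x 12 mm, origin at the middle of its underside; leave it alone
- module_tray: bystander: processor module on a grey foam strip, 37 x 62 x 17 mm, origin at the middle of its underside; leave it alone
- precision_screwdriver: bystander: yellow and black precision screwdriver lying on the table, 16 x 126 x 16 mm, origin at the middle of its underside; leave it alone
- wick_reel_2: bystander: blue solder wick reel lying flat, 45 x 45 x 10 mm, origin at the middle of its underside; leave it alone
There are look-alikes about, which are no part of the job. Leave any pink look-alike of the terminal_board alone.

How it is judged:
By the outcome, as a careful person would: the job done as asked, in the order asked, and still so for the second after the job is handed in, while the arm keeps its last pose, push and grip.
It also fails if it takes over 48 s, if anything falls off the work surface, if the arm or the gripper's body presses on something with over 40 N, if the wrist force passes 120 N, or if a joint passes its speed limit or range.

### The arm

A 7-joint arm with a two-finger parallel gripper is mounted at the origin on a cart in front of the work surface, level with it; the furniture and walls round the work are solid. World frame = base frame: x ahead of the robot, y to its left, z up, the work surface at z = 0. Lengths are in m, angles in rad, forces in N, time in s.
With the tool pointing down it reaches from about 0.35 to 0.9 m from the base axis. Payload 8.1 kg.
Tool frame: the origin (TCP) lies between the finger pads, 19 mm behind the fingertips; this is the grasp point; z points along the fingers, y is the line along which they close (so a half turn about z gives the same grasp; the last joint's range is limited). The gripper opens to 92 mm and grips with 3 to 60 N. Pads are 19 mm wide; open, the fingers measure 130 mm over their backs; the gripper's body (75 mm by 190 mm) begins 47 mm behind the grasp point.
Start: joints at [1.039, 0.434, 0.025, 1.573, -0.012, 1.134, -0.075], TCP at [0.26, -0.568, 0.246] pointing down, gripper open.
Joint ranges: [-2.62, 2.62], [-0.44, 2.09], [-1.27, 1.32], [0.08, 2.57], [-1.32, 4.46], [0.12, 2], [-2.74, 2.74]. Speed limits (rad/s): [2.22, 2.22, 3.01, 3.01, 3.14, 3.14, 3.14].

### API

Orientations are given as a rotation vector (axis times angle).
In Python, from cell import observe, get_image, arm gives the robot as it stands. The module is installed in compiled form; this text tells all that it offers.
- The arm moves only by the tool drive_tool, never from a script. Its argument "steps" is a list of rows, each a list of 5 numbers: the closure, from 0 (fully open) to 1 (shut), then the shift along the world's x, y, z in mm, then the turn about the world's z in rad. In form: [[hand, x, y, z, roll], ...]. A call has 1 to 20 rows; each row shifts and turns the commanded pose from where the row before left it; what a row does not reach is not made up. A row lasts 1/12 s, in which the tool goes at most 41.7 mm and 7.16 degrees, less where a joint would pass 70% of its speed; a pose out of reach is approached as far as the arm can. A call with a gripper value outside its range is refused whole. The fingers move at their own pace and stop on an object; "grip_force" is the grip in N (left out, the last holds). Time passes only in rows, so rows that do not move let the fingers close. It gives the time, the measured TCP pose, the force, the opening and the grip force at its end, in the units of the state.
- observe(): the state, without advancing time (a new reading comes with each control period).
- get_image(name): name is "scene" or "top" or "wrist"; returns a dict with "image" (400x640x3 uint8, red, green, blue), "vfov" (degrees; the focal length in pixels is half the picture's height over the tangent of half this angle, whatever the lens; pixels are square), "cx", "cy" (the principal point, pixels), "xyz" and "attitude" of the camera in the world. Camera axes: x right, y down, z forward; pixel columns grow to the right and rows downward; lengths in m; the calibration is good to about 2 mm. The wrist camera is an equidistant fisheye: a pixel r from the principal point sees the ray r / f radians off the axis. A picture is of the moment at which its call begins. There is no depth.
- arm.sign_off(): hands the job in; it is judged then, once.
The state is a dict: "clock": time; "joints": joint angles; "dq": joint speeds; "joint_efforts": joint torques, N m; "position": TCP position; "ee_rot": TCP orientation; "force": force on the tool from outside, world axes, zero at the start; "ft_torque": the same for the moment, N m; "width": opening from 0.0 (shut) to 1.0 (fully open); "gripper_force": force on a finger pad.
Only numpy, scipy, OpenCV 4.12 (cv2) and the standard library are available. Lean on these libraries where they do the work, as an engineer would, in place of code of your own. Each camera call takes 0.05 s, during which the arm holds its last target. There are 200 camera calls.

## Working session

There is one attempt and no reset: what is moved stays moved. The work goes in short steps, Python scripts to look and compute and a tool call to move; the robot and the scene stay as the last step left them, time stands still between calls to the robot, and variables do not carry over. Pictures are saved under pics/ and viewed, at most 12 in all, crops included, and the job is handed in when it is done.

Besides the shell and the picture viewer there is one more tool, called after "Emit:" by a JSON object that holds its "op" and its "data". drive_tool: Moves the arm, as the interface text tells. Its arguments: {"type":"object","properties":{"steps":{"type":"array"},"grip_force":{"type":"number"}},"required":["steps"]}

```bash
mkdir -p pics
cat > h.py <<'E'
import numpy as np, cv2
from cell import observe, get_image, arm
from scipy.spatial.transform import Rotation as R
def rot(a):
    a=np.array(a,float)
    return a if a.shape==(3,3) else (R.from_rotvec(a).as_matrix() if a.size==3 else R.from_quat(a).as_matrix())
def ray(g,u,v,fish=False):
    f=200/np.tan(np.radians(g["vfov"])/2); d=np.array([u-g["cx"],v-g["cy"]],float)
    if fish:
        r=np.hypot(*d); t=r/f; c=np.array([*(d/max(r,1e-9)*np.sin(t)),np.cos(t)])
    else: c=np.array([*d/f,1.])
    return np.array(g["xyz"]),rot(g["attitude"])@c
def plane(g,u,v,z,fish=False):
    o,d=ray(g,u,v,fish); return o+d*(z-o[2])/d[2]
def save(g,n,box=None,s=1):
    im=g["image"][:,:,::-1]
    if box: im=im[box[1]:box[3],box[0]:box[2]]
    cv2.imwrite("pics/"+n,cv2.resize(im,None,fx=s,fy=s,interpolation=cv2.INTER_CUBIC))
E
python3 - <<'E'
from h import *
for n in ("scene","top"):
    g=get_image(n); save(g,n+"0.png"); print(n,g["vfov"],g["cx"],g["cy"],g["xyz"],g["attitude"])
print(observe())
E
```

```text
scene 56.197038125646465 315.24140892088167 195.90603646232054 [-0.10671528  0.58245968  0.38153047] [-1.00937579  2.03833987 -1.3916157 ]
top 43.11479982716235 318.02683463258546 190.481038791117 [0.27853872 0.07619945 1.28445712] [-2.15073604  2.10789975 -0.18069933]
{'clock': 0.1, 'joints': array([ 1.03937873,  0.43516325,  0.02496003,  1.57398587, -0.01159231,
        1.1340027 , -0.0750765 ]), 'dq': array([-0.00172598, -0.00167396,  0.00057096, -0.00200406, -0.00127197,
       -0.00027965,  0.00074819]), 'joint_efforts': array([ 3.91765789e-03, -6.69125104e+01,  9.88844857e-01, -3.15142536e+01,
       -6.03533979e-02,  3.76326183e-02,  1.33011158e-04]), 'position': array([ 0.25965529, -0.56804377,  0.24482493]), 'ee_rot': array([-3.06835007e+00, -6.68102901e-01,  6.70310167e-04]), 'force': array([ 0.36703216, -0.115247  ,  0.25246548]), 'ft_torque': array([-0.04265304, -0.05433061,  0.03678024]), 'gripper_force': 0.0, 'width': 0.9991393656992285}
```

View pics/top0.png

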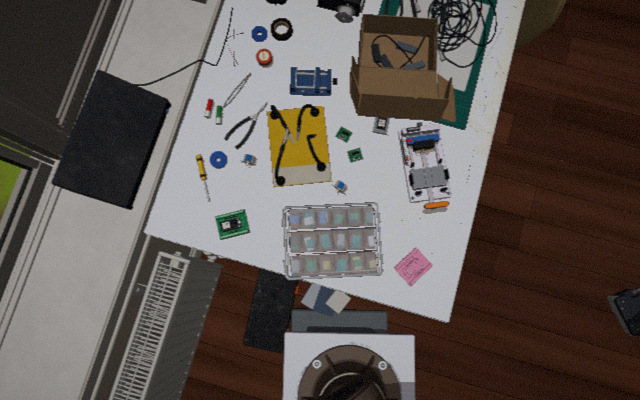

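View pics/scene0.png

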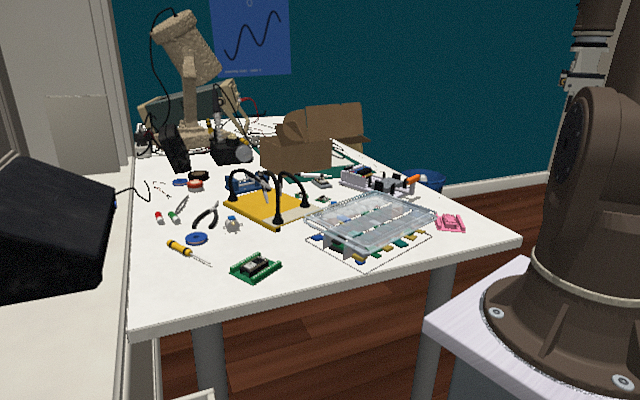

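The top view shows the candidates: the green terminal board at (232,224), the pink look-alike at (412,266), the small driver boards at (344,133) and (354,155), and a blue board in a holder at (311,80). By size and colour I choose (232,224). The jig has its nest at (430,177) and its orange handle at (437,206).

```bash
cat > m.py <<'E'
from h import *
g=get_image("top"); im=g["image"]; hsv=cv2.cvtColor(im,cv2.COLOR_RGB2HSV)
def blob(lo,hi,box,z,close=5):
    m=cv2.inRange(hsv,lo,hi); k=np.zeros_like(m); x0,y0,x1,y1=box; k[y0:y1,x0:x1]=m[y0:y1,x0:x1]
    k=cv2.morphologyEx(k,cv2.MORPH_CLOSE,np.ones((close,close)))
    c=max(cv2.findContours(k,cv2.RETR_EXTERNAL,cv2.CHAIN_APPROX_NONE)[0],key=cv2.contourArea)[:,0]
    P=np.array([plane(g,u,v,z)[:2]*1000 for u,v in c],np.float32); r=cv2.minAreaRect(P)
    print(np.round(c.mean(0)),"rect mm",np.round(r[0],1),np.round(r[1],1),round(r[2],1),np.round(cv2.boxPoints(r)).tolist())
    return r
blob((40,80,30),(85,255,255),(205,200,260,250),0.004)
blob((5,150,120),(20,255,255),(410,190,465,220),0.067)
a=g["image"][200:250,200:265,::-1]; b=g["image"][110:220,390:465,::-1]
a=cv2.resize(a,(390,300),interpolation=cv2.INTER_CUBIC); b=cv2.resize(b,(409,600),interpolation=cv2.INTER_CUBIC)
o=np.zeros((600,799,3),np.uint8); o[:300,:390]=a; o[:,390:]=b; cv2.imwrite("pics/crop.png",o)
E
python3 m.py
```

```text
[232. 224.] rect mm [411.9 299.4] [60.3 75.2] 15.5 [[373.0, 328.0], [393.0, 255.0], [451.0, 271.0], [431.0, 344.0]]
[436. 204.] rect mm [ 462.7 -205.3] [11.1 57. ] 8.8 [[453.0, -178.0], [462.0, -234.0], [473.0, -233.0], [464.0, -176.0]]
```

View pics/crop.png

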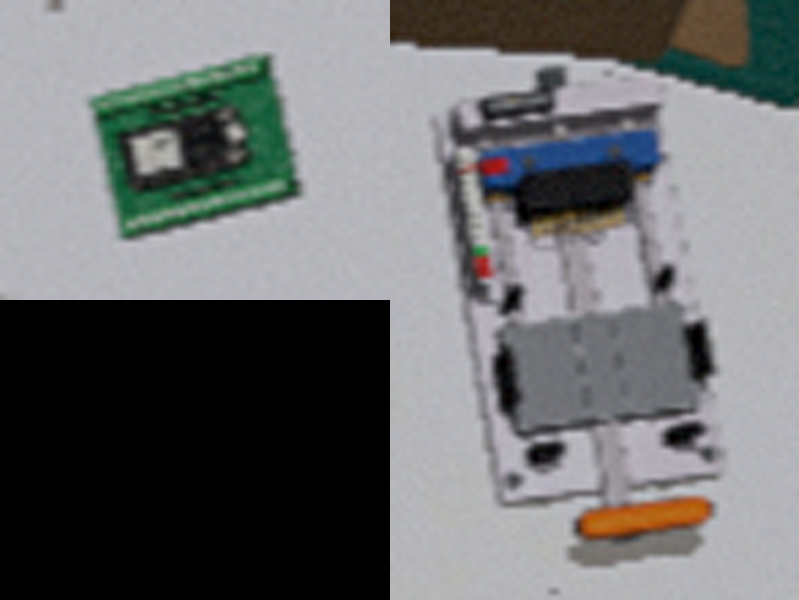

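The crop confirms the choice: green board, component side up, at (232,224). The jig is at home with the carriage at the rear. Board centre is about (412,299) mm with its short axis at 15.5°. The jig's x points along about 8.8°, which puts the nest near (538,-194). Moving above the board.

Emit:
{"op": "drive_tool", "data": {"steps": [[0, 15, 36, 0, 0.118], [0, 15, 36, 0, 0.118], [0, 15, 36, 0, 0.118], [0, 15, 36, 0, 0.118], [0, 15, 36, 0, 0.118], [0, 15, 36, 0, 0.118], [0, 15, 36, 0, 0.118], [0, 15, 36, 0, 0.118], [0, 15, 36, 0, 0.118], [0, 15, 36, 0, 0.118], [0, 0, 38, -5, 0.118], [0, 0, 38, -5, 0.118], [0, 0, 38, -5, 0], [0, 0, 38, -5, 0], [0, 0, 38, -5, 0], [0, 0, 38, -5, 0], [0, 0, 38, -5, 0], [0, 0, 38, -5, 0], [0, 0, 38, -5, 0], [0, 0, 38, -5, 0]]}}

```text
clock: 1.82
position: [0.4094, 0.1732, 0.1953]
ee_rot: [1.898, 2.503, 0.0]
force: [1.4, 0.9, 0.3]
width: 1.001
gripper_force: 0.0
```

Emit:
{"op": "drive_tool", "data": {"steps": [[0.1, 0, 32, -10, 0], [0.1, 0, 32, -10, 0], [0.1, 0, 32, -10, 0], [0.1, 0, 31, -10, 0], [0.1, 0, 0, 0, 0], [0.1, 0, 0, 0, 0]]}}

```text
clock: 2.32
position: [0.4088, 0.3002, 0.1548]
ee_rot: [-1.892, -2.506, 0.001]
force: [1.0, -0.5, 0.3]
width: 0.898
gripper_force: 0.0
```

```bash
cat > w.py <<'E'
from h import *
import sys
g=get_image("wrist"); s=observe(); y=rot(s["ee_rot"])[:,1]
print(s["clock"],s["position"],"yaw y",np.degrees(np.arctan2(y[1],y[0])),"J",np.round(s["joints"],2),g["vfov"],g["xyz"],s["force"])
save(g,sys.argv[1])
E
python3 w.py w1.png
```

```text
2.3667 [0.40933113 0.29862463 0.15506832] yaw y 15.778259195898428 J [-0.24  0.43 -0.65  1.93  0.33  0.89 -0.78] 65.70646984690485 [0.3892312  0.36815679 0.2940133 ] [-0.18241445 -0.56196903  0.24241843]
```

View pics/w1.png

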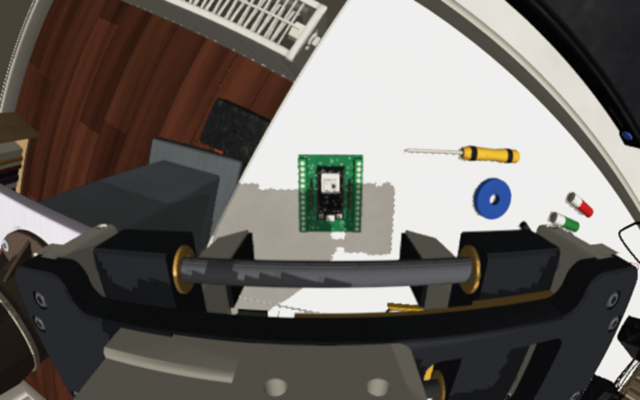

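The wrist view shows the board at about (331,193), upright between the fingers (left at 240, right at 400), with the screwdriver at (460,153) well clear. Measuring it.

```bash
cat > wb.py <<'E'
from h import *
def board(box,z):
    g=get_image("wrist"); hsv=cv2.cvtColor(g["image"],cv2.COLOR_RGB2HSV); m=cv2.inRange(hsv,(40,80,20),(90,255,255))
    k=np.zeros_like(m); x0,y0,x1,y1=box; k[y0:y1,x0:x1]=m[y0:y1,x0:x1]
    k=cv2.morphologyEx(k,cv2.MORPH_CLOSE,np.ones((7,7)))
    c=max(cv2.findContours(k,cv2.RETR_EXTERNAL,cv2.CHAIN_APPROX_NONE)[0],key=cv2.contourArea)[:,0]
    P=np.array([plane(g,u,v,z,True)[:2]*1000 for u,v in c],np.float32); r=cv2.minAreaRect(P)
    s=observe(); y=rot(s["ee_rot"])[:,1]
    print(c.min(0),c.max(0),np.round(r[0],1),np.round(r[1],1),round(r[2],1),"tcp",s["position"]*1000,np.degrees(np.arctan2(y[1],y[0])))
if __name__=="__main__": board((280,140,380,245),0.002)
E
python3 wb.py
```

```text
[298 153] [361 229] [411.4 301. ] [60.7 76.4] 15.9 tcp [409.794198   297.72885695 155.3126864 ] 15.684599523060555
```

Emit:
{"op": "drive_tool", "data": {"steps": [[0.1, 1.5, 2.5, -25, 0], [0.1, 0, 0, -25, 0], [0.1, 0, 0, -25, 0], [0.1, 0, 0, -25, 0], [0.1, 0, 0, -20, 0], [0.1, 0, 0, -12, 0], [0.1, 0, 0, 0, 0], [0.1, 0, 0, -1, 0], [0.1, 0, 0, -1, 0], [0.1, 0, 0, 0, 0], [0.1, 0, 0, 0, 0]]}}

```text
clock: 3.33
position: [0.412, 0.3014, 0.0226]
ee_rot: [1.897, 2.503, 0.003]
force: [-0.6, 0.1, -1.0]
width: 0.9
gripper_force: 0.0
```

Emit:
{"op": "drive_tool", "data": {"steps": [[0.1, 0, 0, -1, 0], [0.1, 0, 0, -1, 0], [0.1, 0, 0, -0.3, 0], [0.1, 0, 0, 0, 0], [0.1, 0, 0, 0, 0]]}}

```text
clock: 3.75
position: [0.4113, 0.3011, 0.0192]
ee_rot: [1.897, 2.504, -0.0]
force: [0.1, -0.3, 0.3]
width: 0.9
gripper_force: 0.0
```

Emit:
{"op": "drive_tool", "data": {"steps": [[0.6, 0, 0, 0, 0], [0.6, 0, 0, 0, 0], [0.6, 0, 0, 0, 0], [0.6, 0, 0, 0, 0], [0.6, 0, 0, 0, 0], [0.6, 0, 0, 0, 0], [0.6, 0, 0, 0, 0], [0.6, 0, 0, 0, 0], [0.6, 0, 0, 0, 0], [0.6, 0, 0, 0, 0]], "grip_force": 15}}

```text
clock: 4.58
position: [0.4113, 0.3011, 0.0192]
ee_rot: [1.897, 2.504, 0.0]
force: [0.3, 1.2, -0.9]
width: 0.668
gripper_force: 15.0
```

Emit:
{"op": "drive_tool", "data": {"steps": [[0.6, 0, 0, 10, 0], [0.6, 0, 0, 30, 0], [0.6, 0, 0, 40, 0], [0.6, 0, 0, 40, 0], [0.6, 0, -25, 40, 0], [0.6, 0, -38, 10, 0], [0.6, 0, -38, 0, 0], [0.6, 0, -38, 0, 0], [0.6, 0, -38, 0, -0.03], [0.6, 0, -38, 0, -0.03], [0.6, 0, -38, 0, -0.03], [0.6, 0, -38, 0, -0.03], [0.6, 0, -38, 0, 0], [0.6, 18, -36, 0, 0], [0.6, 18, -36, 0, 0], [0.6, 18, -36, 0, 0], [0.6, 18, -36, 0, 0], [0.6, 18, -36, 0, 0], [0.6, 18, -36, 0, 0], [0.6, 18, -36, 0, 0]]}}

```text
clock: 6.25
position: [0.5376, -0.2788, 0.1853]
ee_rot: [-2.044, -2.386, -0.001]
force: [0.9, 0.8, -1.0]
width: 0.665
gripper_force: 15.0
```

Emit:
{"op": "drive_tool", "data": {"steps": [[0.6, 2, -30, 0, 0], [0.6, 0, -11, 0, 0], [0.6, 0, 0, 0, 0], [0.6, 0, 0, 0, 0]]}}

```text
clock: 6.58
position: [0.5388, -0.3177, 0.1847]
ee_rot: [-2.044, -2.384, -0.001]
force: [-0.5, 0.4, -0.9]
width: 0.669
gripper_force: 15.0
```

```bash
python3 w.py w2.png
```

```text
6.6333 [ 0.53917129 -0.31646128  0.1848449 ] yaw y 8.874408867239046 J [ 0.73  0.53 -0.43  1.62  0.24  1.05  0.39] 65.70646984690485 [ 0.5275573  -0.24802434  0.32395214] [ 0.41384065 -0.51204797 -0.15939275]
```

View pics/w2.png

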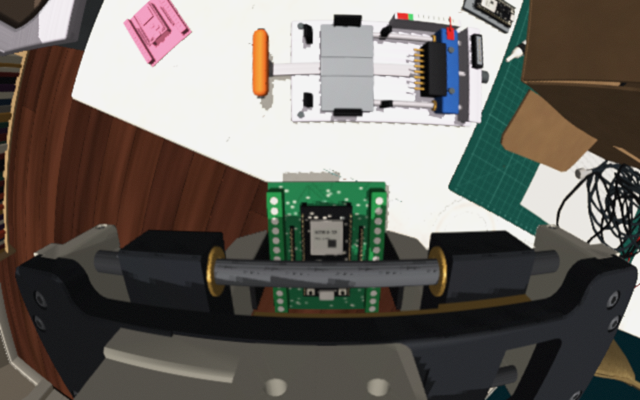

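The wrist view shows the board held straight at (327,245). The grey deck is at (346,68) with its lugs at (348,20) and (343,111), and the handle is at (261,63). Measuring the deck, handle, and held board.

```bash
cat > n.py <<'E'
from h import *
g=get_image("wrist"); hsv=cv2.cvtColor(g["image"],cv2.COLOR_RGB2HSV); s=observe(); t=s["position"]
def cont(lo,hi,box,close=3):
    m=cv2.inRange(hsv,lo,hi); k=np.zeros_like(m); x0,y0,x1,y1=box; k[y0:y1,x0:x1]=m[y0:y1,x0:x1]
    if close: k=cv2.morphologyEx(k,cv2.MORPH_CLOSE,np.ones((close,close)))
    return max(cv2.findContours(k,cv2.RETR_EXTERNAL,cv2.CHAIN_APPROX_NONE)[0],key=cv2.contourArea)[:,0]
def rect(n,c,z):
    P=np.array([plane(g,u,v,z,True)[:2]*1000 for u,v in c],np.float32); r=cv2.minAreaRect(P)
    print(n,c.min(0),c.max(0),np.round(r[0],1),np.round(r[1],1),round(r[2],2)); return r
rect("deck",cont((0,0,100),(180,60,175),(312,22,382,115),5),.030)
rect("handle",cont((5,150,100),(22,255,255),(240,20,285,105)),.060)
for b in ((325,5,370,29),(325,103,370,120),(296,18,318,48),(296,88,318,115),(380,20,400,36),(376,96,396,115)):
    rect("black",cont((0,0,0),(180,255,60),b,0),.045)
rect("held",cont((40,80,20),(90,255,255),(255,170,400,315),15),t[2]-.0172)
y=rot(s["ee_rot"])[:,1]; print("tcp",t*1000,np.degrees(np.arctan2(y[1],y[0])))
E
python3 n.py
```

```text
deck [312  32] [372 114] [ 535.2 -199.1] [56.4 80. ] 7.46
handle [253  31] [267  96] [ 463.7 -204.5] [12.5 59. ] 9.34
black [334  17] [360  27] [ 531.8 -152.8] [23.7 10.1] 10.45
black [333 110] [361 117] [ 544.9 -237.6] [25.   6.3] 9.4
black [303  26] [311  44] [ 498.8 -170.8] [ 6.8 18.4] 15.78
black [304  95] [311 108] [ 508.4 -232.3] [ 6.2 11.8] 8.69
black [380  27] [391  35] [ 568.  -154.9] [13.4  5.8] 57.04
black [379 102] [391 108] [ 577.2 -224.1] [11.2  4.9] 20.48
held [266 182] [386 260] [ 535.7 -299.9] [64.8 44.6] 8.89
tcp [ 539.40300805 -315.96954401  184.98499247] 8.936903715684068
```

```bash
cat > n2.py <<'E'
from h import *
from n import cont,rect,g,hsv
save(g,"w3.png",(240,0,440,130),4)
for r in (45,68,90): print(r,hsv[r,300:385:1,2].tolist())
for c in (335,360): print(c,hsv[5:130,c,2].tolist())
E
python3 n2.py | tail -5
```

```text
45 [243, 241, 235, 194, 164, 132, 94, 72, 70, 74, 94, 137, 192, 237, 244, 245, 245, 245, 236, 184, 153, 173, 183, 185, 184, 185, 184, 184, 183, 185, 184, 183, 183, 183, 184, 184, 184, 183, 184, 183, 184, 183, 183, 182, 183, 183, 182, 183, 182, 182, 183, 184, 183, 183, 183, 183, 183, 182, 181, 182, 181, 181, 181, 181, 182, 182, 181, 182, 182, 181, 182, 186, 214, 242, 245, 245, 242, 224, 196, 188, 187, 190, 219, 242, 246]
68 [237, 236, 236, 236, 236, 236, 236, 236, 236, 236, 236, 235, 236, 236, 235, 236, 236, 234, 211, 163, 163, 181, 185, 186, 186, 185, 187, 185, 187, 186, 185, 186, 186, 186, 186, 186, 185, 186, 185, 184, 185, 185, 185, 185, 184, 185, 185, 185, 185, 185, 184, 184, 185, 184, 184, 184, 185, 184, 184, 184, 183, 185, 185, 184, 185, 185, 185, 185, 184, 183, 184, 188, 194, 207, 230, 235, 235, 234, 234, 235, 235, 235, 235, 235, 235]
90 [245, 244, 244, 244, 244, 244, 244, 244, 244, 244, 244, 244, 244, 244, 244, 244, 245, 243, 223, 164, 149, 181, 187, 186, 185, 185, 185, 186, 185, 184, 185, 185, 183, 184, 183, 184, 184, 184, 185, 184, 184, 184, 185, 185, 184, 185, 185, 184, 184
[... 708 characters left out ...]
6, 13, 17, 24, 22, 48, 113, 155, 162, 174, 191, 186, 228, 243, 245, 244, 244, 244]
360 [244, 244, 244, 244, 244, 244, 244, 244, 244, 245, 244, 227, 132, 62, 56, 68, 72, 77, 106, 130, 139, 119, 134, 149, 171, 180, 182, 181, 180, 180, 180, 180, 181, 182, 182, 181, 182, 180, 182, 182, 181, 182, 181, 183, 183, 182, 183, 184, 184, 183, 185, 184, 182, 170, 159, 180, 186, 183, 184, 183, 183, 184, 184, 183, 184, 185, 185, 185, 185, 185, 186, 180, 168, 177, 184, 185, 185, 186, 186, 184, 184, 183, 183, 184, 183, 183, 184, 183, 182, 184, 183, 182, 182, 183, 183, 183, 182, 183, 183, 182, 183, 183, 183, 181, 175, 148, 95, 52, 32, 27, 36, 42, 69, 167, 242, 246, 243, 229, 201, 219, 242, 245, 245, 244, 244]
```

View pics/w3.png

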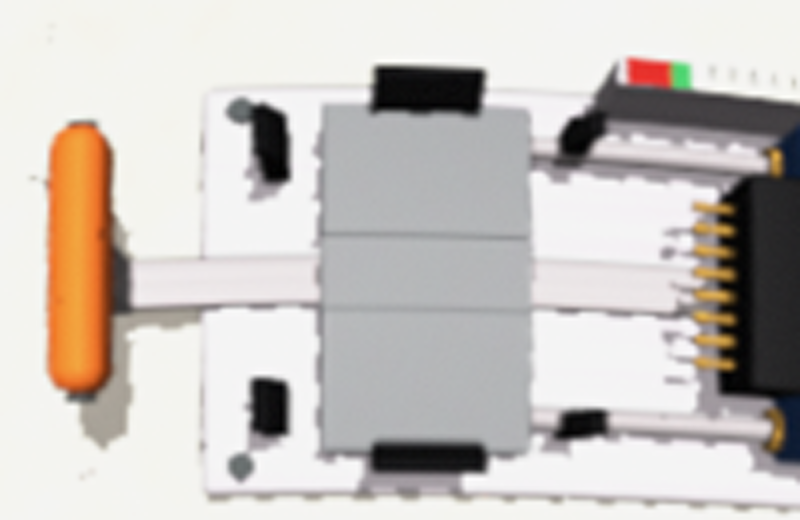

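The crop shows the deck spanning columns 321 to 372, with the lug inner edges at rows 27.7 and 110.6. Solving from those edges.

Run:
```python
from h import *
g=get_image("wrist")
p=lambda u,v,z=.03: plane(g,u,v,z,True)[:2]*1000
ex=np.array([np.cos(np.radians(9)),np.sin(np.radians(9))]); ey=np.array([-ex[1],ex[0]])
for n,q in dict(fr45=p(320.5,45),re45=p(371.7,45),fr90=p(320.3,90),re90=p(372.3,90),lugT=p(347,27.7),lugB=p(347,110.6),
  cTL=p(320.5,26.2),cBL=p(320.3,113),cTR=p(372.3,27.4),cBR=p(372,113.6),
  hF=p(252.3,63,.058),hB=p(267.5,63,.058),hT=p(260,30.7,.058),hBo=p(260,97.5,.058),
  s1=p(240+270/4,180/4,.03),s2=p(240+270/4,380/4,.045),slotT=p(346,59),slotB=p(346,77)).items(): print(n,np.round(q,1),"jig",round(q@ex,1),round(q@ey,1))
c=np.array([538.5,-194]); print("guess",c@ex,c@ey)
```

```text
fr45 [ 511.1 -174.9] jig 477.5 -252.7
re45 [ 558.7 -166.3] jig 525.8 -251.6
fr90 [ 517.8 -218.5] jig 477.3 -296.8
re90 [ 566.  -210.1] jig 526.2 -296.1
lugT [ 533.  -153.2] jig 502.5 -234.7
lugB [ 545.6 -233.9] jig 502.3 -316.4
cTL [ 508.1 -155.8] jig 477.5 -233.4
cBL [ 521.2 -240.2] jig 477.2 -318.7
cTR [ 556.7 -148.2] jig 526.6 -233.4
cBR [ 569.4 -232.5] jig 526.0 -318.8
hF [ 456.7 -204.6] jig 419.1 -273.5
hB [ 470.2 -203.3] jig 432.6 -274.4
hT [ 458.5 -174.5] jig 425.5 -244.0
hBo [ 468.3 -234.3] jig 425.9 -304.6
s1 [ 499.  -176.6] jig 465.3 -252.5
s2 [ 507.8 -226. ] jig 466.2 -302.7
slotT [ 536.9 -184.8] jig 501.3 -266.5
slotB [ 539.6 -202.2] jig 501.3 -284.1
guess 501.5218851926769 -275.8514974996211
```

Emit:
{"op": "drive_tool", "data": {"steps": [[0.6, 0, 25, 0, 0], [0.6, 0, 35, 0, 0], [0.6, 0, 35, -10, 0], [0.6, 0, 22, -20, 0], [0.6, 0, 5, -25, 0], [0.6, 0, 0.5, -25, 0], [0.6, 0, 0, -20, 0], [0.6, 0, 0, -10, 0], [0.6, 0, 0, 0, 0], [0.6, 0, 0, 0, 0], [0.6, 0, 0, 0, 0]]}}

```text
clock: 7.7
position: [0.5403, -0.1955, 0.0759]
ee_rot: [2.043, 2.384, 0.001]
force: [-0.4, 0.5, -1.0]
width: 0.672
gripper_force: 15.0
```

```bash
python3 w.py w4.png
python3 - <<'E'
import cv2
i=cv2.imread("pics/w4.png"); cv2.imwrite("pics/w4c.png",cv2.resize(i[110:310,200:460],None,fx=3,fy=3,interpolation=cv2.INTER_CUBIC))
E
```

```text
7.75 [ 0.54033015 -0.19561042  0.07603701] yaw y 8.819224537863342 J [ 0.54  0.58 -0.41  1.85  0.32  0.77  0.12] 65.70646984690485 [ 0.52857554 -0.12562369  0.21505167] [ 0.39904872  0.38152472 -0.13079219]
```

View pics/w4c.png

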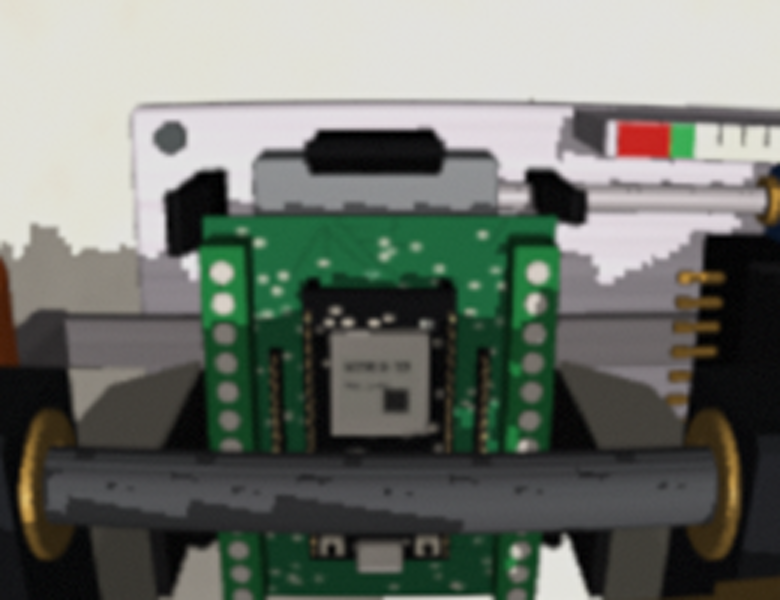

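The crop shows the deck edges at columns 253 and 497, the lug's inner foot at row 170, and the board's far corners at (203,218) and (555,218). Computing the relative offset.

Run:
```python
from h import *
g=get_image("wrist"); t=observe()["position"]*1000
ex=np.array([np.cos(np.radians(9)),np.sin(np.radians(9))]); ey=np.array([-ex[1],ex[0]])
p=lambda u,v,z: (lambda q:(round(q@ex,1),round(q@ey,1)))(plane(g,200+u/3,110+v/3,z,True)[:2]*1000)
zb=t[2]/1000-.0172
print("tcp",t,t[:2]@ex,t[:2]@ey)
print("deck",p(253,195,.03),p(497,195,.03),"lug foot",p(375,171,.03),"stops in top",p(228,175,.045),p(527,175,.045))
print("board",p(203,217,zb),p(555,217,zb), "terminals",p(203,240,zb+.0),p(243,240,zb+.010),p(513,240,zb+.01))
```

```text
tcp [ 540.25666954 -195.73673675   75.97729864] 502.9852417299374 -277.8416557995263
deck (np.float64(477.0), np.float64(-240.0)) (np.float64(526.6), np.float64(-240.2)) lug foot (np.float64(501.9), np.float64(-235.3)) stops in top (np.float64(474.5), np.float64(-233.5)) (np.float64(530.3), np.float64(-233.7))
board (np.float64(472.0), np.float64(-238.6)) (np.float64(533.2), np.float64(-238.9)) terminals (np.float64(471.8), np.float64(-242.7)) (np.float64(480.4), np.float64(-240.5)) (np.float64(524.4), np.float64(-240.7))
```

Emit:
{"op": "drive_tool", "data": {"steps": [[0.6, -1.1, 1.9, 0, 0.004], [0.6, 0, 0, -5, 0], [0.6, 0, 0, -5, 0], [0.6, 0, 0, 0, 0], [0.6, 0, 0, -2, 0], [0.6, 0, 0, -2, 0], [0.6, 0, 0, -2, 0], [0.6, 0, 0, 0, 0]]}}

```text
clock: 8.47
position: [0.538, -0.1936, 0.0581]
ee_rot: [-2.039, -2.389, 0.0]
force: [0.4, -0.3, -1.3]
width: 0.666
gripper_force: 15.0
```

Emit:
{"op": "drive_tool", "data": {"steps": [[0.6, 0, 0, -2, 0], [0.6, 0, 0, -2, 0], [0.6, 0, 0, -2, 0], [0.6, 0, 0, 0, 0], [0.6, 0, 0, 0, 0]]}}

```text
clock: 8.88
position: [0.5381, -0.1936, 0.0524]
ee_rot: [-2.039, -2.39, 0.0]
force: [-0.8, 0.7, 0.4]
width: 0.669
gripper_force: 15.0
```

Emit:
{"op": "drive_tool", "data": {"steps": [[0.6, 0, 0, -1, 0], [0.6, 0, 0, -1, 0], [0.6, 0, 0, -0.8, 0], [0.6, 0, 0, 0, 0], [0.6, 0, 0, 0, 0]]}}

```text
clock: 9.3
position: [0.5382, -0.1936, 0.0497]
ee_rot: [-2.039, -2.39, -0.0]
force: [-0.4, -0.8, -1.1]
width: 0.665
gripper_force: 15.0
```

Emit:
{"op": "drive_tool", "data": {"steps": [[0.6, 0, 0, -0.3, 0], [0.3, 0, 0, 0, 0], [0.2, 0, 0, 0, 0], [0.2, 0, 0, 0, 0], [0.2, 0, 0, 0, 0], [0.2, 0, 0, 5, 0], [0.2, 0, 0, 10, 0], [0.2, 0, 0, 20, 0], [0.2, 0, 0, 20, 0], [0.2, -12, -2, 30, 0], [0.2, -20, -20, 15, 0], [0.2, -20, -25, 0, 0], [0.2, 0, -30, 0, 0], [0.2, 0, 0, 0, 0], [0.2, 0, 0, 0, 0]]}}

```text
clock: 10.55
position: [0.4858, -0.2728, 0.1505]
ee_rot: [2.043, 2.385, -0.0]
force: [0.9, 0.3, 0.1]
width: 0.798
gripper_force: 0.0
```

```bash
python3 w.py w5.png;  python3 - <<'E'
import cv2
i=cv2.imread("pics/w5.png"); cv2.imwrite("pics/w5c.png",cv2.resize(i[0:250,180:500],None,fx=2.4,fy=2.4,interpolation=cv2.INTER_CUBIC))
E
```

```text
10.6 [ 0.48635713 -0.27100837  0.15028074] yaw y 8.96544112378292 J [ 0.74  0.47 -0.44  1.83  0.25  0.9   0.34] 65.70646984690485 [ 0.47428901 -0.20284448  0.28955568] [0.12749662 0.19409031 0.24069553]
```

View pics/w5c.png

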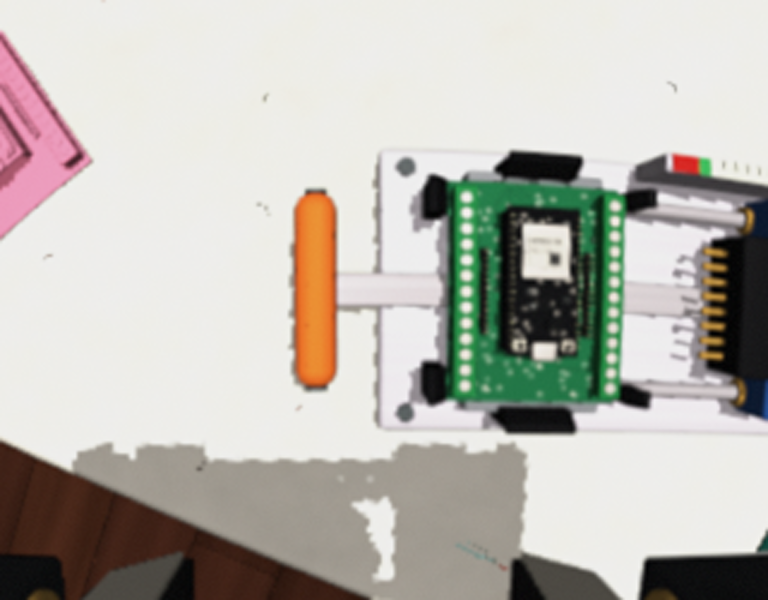

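The board is seated flat between the six locators at (535,290) in the crop, and the handle is free at (315,288). Going to the handle, world about (464,-205).

Emit:
{"op": "drive_tool", "data": {"steps": [[0.74, -6, 20, 0, 0], [0.74, -8, 25, 0, 0], [0.74, -8, 22, 0, 0], [0.74, 0, 0, 0, 0], [0.74, 0, 0, 0, 0], [0.74, 0, 0, 0, 0], [0.74, 0, 0, 0, 0], [0.74, 0, 0, -20, 0], [0.74, 0, 0, -20, 0], [0.74, 0, 0, -10, 0], [0.74, 0, 0, 0, 0], [0.74, 0, 0, 0, 0]]}}

```text
clock: 11.6
position: [0.4642, -0.2038, 0.0993]
ee_rot: [-2.039, -2.389, 0.0]
force: [-0.5, -0.1, 0.3]
width: 0.259
gripper_force: 0.0
```

Emit:
{"op": "drive_tool", "data": {"steps": [[0.74, 0, -1, -10, 0], [0.74, 0, 0, -5, 0], [0.74, 0, 0, 0, 0], [0.74, 0, 0, -10, 0], [0.74, 0, 0, -10, 0], [0.74, 0, 0, -8, 0], [0.74, 0, 0, 0, 0], [0.74, 0, 0, 0, 0]]}}

```text
clock: 12.27
position: [0.4637, -0.2043, 0.0557]
ee_rot: [-2.038, -2.389, 0.001]
force: [0.7, -0.5, 0.9]
width: 0.259
gripper_force: 0.0
```

Emit:
{"op": "drive_tool", "data": {"steps": [[0.95, 0, 0, 0, 0], [0.95, 0, 0, 0, 0], [0.95, 0, 0, 0, 0], [0.95, 0, 0, 0, 0], [0.95, 0, 0, 0, 0], [0.95, 0, 0, 0, 0]], "grip_force": 35}}

```text
clock: 12.77
position: [0.4641, -0.2047, 0.0567]
ee_rot: [2.039, 2.389, -0.0]
force: [-2.1, 0.1, 5.1]
width: 0.139
gripper_force: 35.0
```

Run:
```python
from h import *
for i in range(3):
    get_image("wrist"); s=observe(); ex=np.array([np.cos(np.radians(9)),np.sin(np.radians(9))]); print(s["position"]*1000,s["position"][:2]@ex*1000,s["force"],s["width"])
```

```text
[ 464.08035384 -204.7266679    56.71837764] 426.34044781193467 [-2.73121458  0.05571626  5.21432447] 0.1324919262026907
[ 464.08466729 -204.71400713   56.69203408] 426.34668874373415 [-2.93619782  0.36586454  6.11978869] 0.13845410794219812
[ 464.08295451 -204.7357859    56.70582616] 426.34159009272116 [-2.14910617 -0.20129915  6.17169674] 0.13932357138111826
```

Emit:
{"op": "drive_tool", "data": {"steps": [[0.95, -2, -0.3, 1, 0], [0.95, -4, -0.6, 0, 0], [0.95, -4, -0.6, 0, 0], [0.95, -4, -0.6, 0, 0], [0.95, -4, -0.6, 0, 0], [0.95, -4, -0.6, 0, 0], [0.95, -4, -0.7, 0, 0], [0.95, -2, -0.3, 0, 0], [0.95, 0, 0, 0, 0], [0.95, 0, 0, 0, 0]]}}

```text
clock: 13.75
position: [0.4364, -0.209, 0.0569]
ee_rot: [2.039, 2.389, 0.002]
force: [6.6, -2.2, -20.5]
width: 0.137
gripper_force: 35.0
```

```bash
cat > p.py <<'E'
from h import *
ex=np.array([np.cos(np.radians(9)),np.sin(np.radians(9))]); ey=np.array([-ex[1],ex[0]])
g=get_image("wrist"); s=observe(); q=s["position"][:2]*1000
print(s["clock"],s["position"]*1000,"pulled",426.35-q@ex,"lat",q@ey,"F",s["force"],s["width"])
E
python3 p.py
```

```text
13.8 [ 436.50398624 -209.03155033   56.88061271] pulled 27.91984092227966 lat -274.7422926483403 F [  6.75254336  -3.05395452 -21.66048474] 0.13922024684709686
```

Emit:
{"op": "drive_tool", "data": {"steps": [[0.95, -2, -0.3, -0.8, 0], [0.95, -2, -0.3, 0, 0], [0.95, -2, -0.3, 0, 0], [0.95, -2, -0.3, 0, 0], [0.95, -1.5, -0.3, 0, 0], [0.95, 0, 0, 0, 0], [0.95, 0, 0, 0, 0]]}}

```text
clock: 14.38
position: [0.4286, -0.2103, 0.0568]
ee_rot: [2.037, 2.388, 0.004]
force: [8.6, -1.0, -15.9]
width: 0.138
gripper_force: 35.0
```

```bash
python3 p.py
```

```text
14.4333 [ 428.54075571 -210.29829569   56.83034638] pulled 35.983193498565754 lat -274.7477185697573 F [  8.39227801   0.04175495 -14.80261431] 0.13774933223420485
```

Emit:
{"op": "drive_tool", "data": {"steps": [[0.95, -1.5, -0.2, -0.5, 0], [0.95, -1.2, -0.2, 0, 0], [0.95, -0.5, -0.1, 0, 0], [0.95, 0, 0, 0, 0], [0.95, 0, 0, 0, 0]]}}

```text
clock: 14.85
position: [0.4263, -0.2107, 0.0568]
ee_rot: [2.036, 2.387, 0.006]
force: [9.7, 0.3, -10.7]
width: 0.139
gripper_force: 35.0
```

```bash
python3 p.py; python3 w.py w6.png;  python3 - <<'E'
import cv2
from h import *
i=cv2.imread("pics/w6.png"); a=cv2.resize(i[90:290,300:500],(500,500),interpolation=cv2.INTER_CUBIC)
t=get_image("top")["image"][110:220,390:465,::-1]; b=cv2.resize(t,(300,440),interpolation=cv2.INTER_CUBIC)
o=np.zeros((500,800,3),np.uint8); o[:,:500]=a; o[:440,500:]=b; cv2.imwrite("pics/w6c.png",o)
E
```

```text
14.9 [ 426.31328876 -210.63430299   56.79525623] pulled 38.23579975796076 lat -274.7311364643401 F [  9.70555763  -0.05449066 -10.94225802] 0.14181259087656442
14.95 [ 0.42629882 -0.21065817  0.05680784] yaw y 9.09802998844013 J [ 0.66  0.49 -0.41  2.11  0.34  0.6   0.17] 65.70646984690485 [ 0.41381207 -0.14090815  0.19591451] [  9.8077896    0.90701853 -10.09677479]
```

View pics/w6c.png

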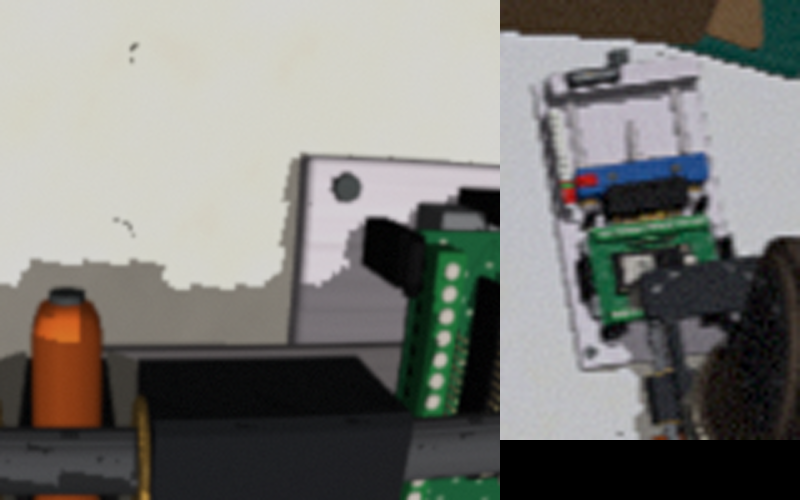

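The handle is between the fingers at left (65,350), and the board is still seated. In the top view the carriage is at the board with its pointer near the green mark. Zooming in on the scale.

Run:
```python
import cv2,numpy as np
from h import *
i=cv2.imread("pics/w6.png"); a=cv2.resize(i[60:260,460:640],(450,500),interpolation=cv2.INTER_CUBIC)
t=get_image("top")["image"][142:167,392:422,::-1]; b=cv2.resize(t,(348,290),interpolation=cv2.INTER_NEAREST)
o=np.zeros((500,800,3),np.uint8); o[:,:450]=a; o[:290,452:]=b; cv2.imwrite("pics/w7.png",o)
```

View pics/w7.png

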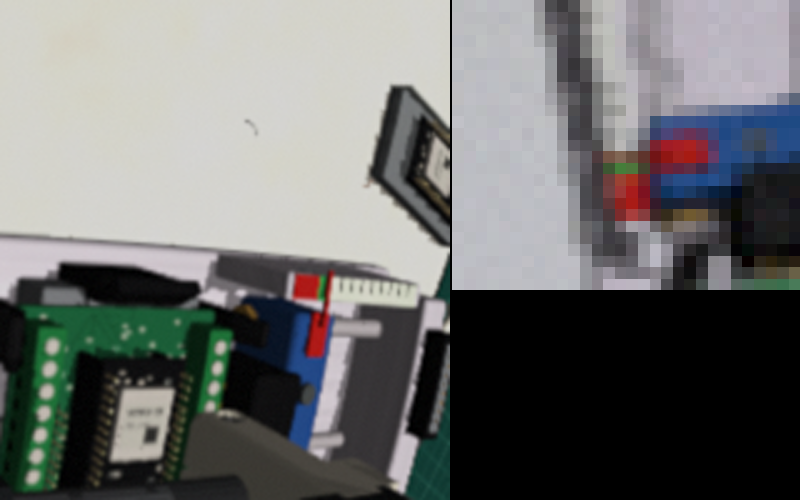

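The pointer at (330,285) stands at the rear edge of the green zone (318 to 330), so about 2 mm more pull is needed.

Emit:
{"op": "drive_tool", "data": {"steps": [[0.95, -1, -0.2, -0.3, 0], [0.95, -1, -0.1, 0, 0], [0.95, -0.4, -0.1, 0, 0], [0.95, 0, 0, 0, 0], [0.95, 0, 0, 0, 0], [0.95, 0, 0, 0, 0]]}}

```text
clock: 15.55
position: [0.4245, -0.211, 0.0568]
ee_rot: [2.035, 2.387, 0.007]
force: [9.8, 1.5, -7.9]
width: 0.136
gripper_force: 35.0
```

```bash
python3 p.py
python3 - <<'E'
from h import *
g=get_image("wrist"); im=g["image"]; save(g,"w8.png",(560,150,620,215),9)
for r in (172,174,176): print([tuple(map(int,x)) for x in im[r,574:600]])
E
```

```text
15.6 [ 424.52992967 -210.96789718   56.78040325] pulled 40.049388372351814 lat -274.7816447267894 F [10.19653242  1.12027182 -8.57971212] 0.13960169262246003
[(55, 52, 54), (61, 57, 61), (105, 100, 103), (170, 163, 169), (180, 169, 176), (142, 87, 91), (164, 29, 27), (175, 24, 22), (174, 26, 23), (174, 26, 23), (174, 27, 24), (174, 26, 24), (175, 26, 24), (174, 23, 22), (163, 35, 25), (100, 55, 27), (62, 41, 19), (111, 27, 17), (138, 78, 46), (138, 164, 122), (198, 206, 189), (213, 212, 200), (211, 210, 198), (197, 197, 183), (170, 171, 159), (193, 195, 179)]
[(54, 51, 54), (68, 64, 67), (120, 115, 120), (178, 172, 178), (186, 170, 176), (163, 84, 87), (169, 25, 23), (172, 24, 21), (173, 26, 24), (173, 27, 23), (173, 26, 24), (174, 27, 25), (173, 25, 24), (175, 24, 22), (160, 41, 27), (82, 64, 29), (66, 33, 15), (125, 33, 20), (134, 99, 62), (148, 175, 137), (201, 207, 191), (213, 213, 200), (205, 204, 192), (178, 179, 166), (186, 187, 173), (204, 207, 191)]
[(54, 51, 54), (74, 71, 73), (140, 133, 139), (179, 171, 177), (154, 129, 134), (155, 54, 56), (168, 21, 19), (173, 24, 21), (174, 28, 24), (172, 25, 22), (173, 27, 24), (172, 24, 21), (173, 25, 23), (173, 31, 25), (147, 68, 35), (75, 103, 46), (82, 52, 24), (134, 48, 24), (124, 130, 91), (178, 195, 171), (209, 211, 197), (211, 211, 198), (201, 202, 189), (175, 177, 163), (192, 194, 179), (207, 210, 194)]
```

View pics/w8.png

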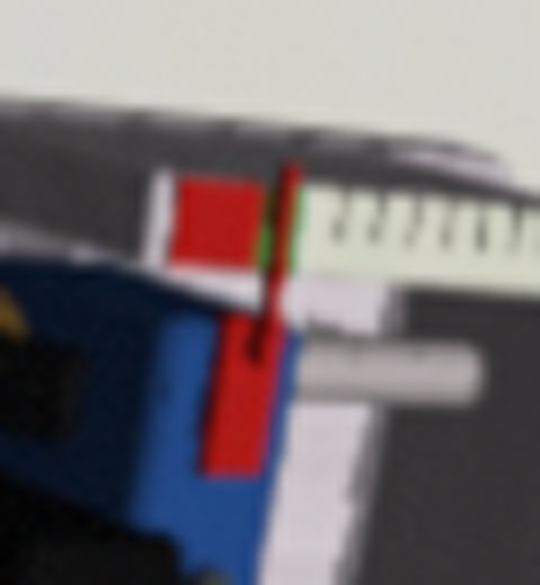

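The pointer at (280,220) now stands inside the green zone, with green visible on both sides of it. The fingers hold the handle at a measured 40 mm pull. Handing in.

```bash
python3 p.py; python3 -c "
from cell import arm
print(arm.sign_off())"
```

```text
15.7 [ 424.52223911 -210.94067522   56.76652378] pulled 40.052725791193666 lat -274.75355484632985 F [10.99952214  0.65523381 -8.74532486] 0.13636773089602167
the job is handed in; nothing more can be done
None
```

The job is handed in: the terminal board is seated in the nest, and the gripper is holding the handle about 40 mm out with the pointer in the green zone, short of the red. The sign-off gave no verdict.

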